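# Load a flow cell into its screw clamp and tighten until the force tab pops out

## Robot

A 7-joint arm with a two-finger parallel gripper is mounted at the origin on the work surface. World frame = base frame: x ahead of the robot, y to its left, z up, the work surface at z = 0. Lengths are in m, angles in rad, forces in N, time in s.
With the tool pointing down it reaches from about 0.4 to 0.9 m from the base axis. Payload 5.6 kg.
Tool frame: the origin (TCP) lies midway between the tips of the shut fingers; the grasp point (between the pads) lies 19 mm behind it; y points along the fingers, z is the direction in which the jaws open and shut, and the axes are right-handed (so a half turn about y gives the same grasp; the last joint's range is limited). The gripper opens to 92 mm and grips with 3 to 60 N. Pads are 20 mm wide; open, the fingers measure 128 mm over their backs; the gripper's body (75 mm by 189 mm) begins 69 mm behind the grasp point.
Start: joints at [1.205, 0.468, -0.012, 1.603, 0.006, 1.071, -0.056], TCP at [0.206, -0.616, 0.215] pointing down, gripper open.
Joint ranges: [-2.53, 2.53], [-0.31, 2.02], [-1.57, 1.55], [0.28, 2.44], [-1.29, 4.43], [0.15, 1.84], [-2.92, 2.92]. Speed limits (rad/s): [2.57, 2.57, 3.14, 3.14, 3.14, 3.14, 3.14].

## Interface

Orientations are given as a 3x3 rotation matrix whose columns are the frame's x, y, z axes.
In Python, from station import env, effector, solver, viewer, workorder, search_frame, tip_of gives the robot as it stands. Calls block until the motion is done:
- env.reach(position, orientation): joint-space move of the TCP to a pose.
- env.movel(position, frame=None, rate=0.15): straight line of the TCP; frame=None keeps the orientation; rate is the mean speed in m/s.
- env.goto_joints(angles): joint-space move.
- effector.release() and effector.grasp(squeeze=None): open the fingers fully, or close them until they stop; squeeze is the grip in N (None keeps the last).
- env.pause(seconds).
- solver.inverse_kinematics(position, orientation): joint angles nearest the present ones, or None.
- env.sense(): the state.
- viewer.read_camera(name): name is "scene" or "side" or "wrist"; returns (picture, depth): 480x640x3 uint8, red, green, blue; 480x640 float32, m along the optical axis (not along the pixel's ray), 0 where there is no reading.
- viewer.camera_info(name): a dict with "intrinsics" (3x3 intrinsics, pixels), "dist_coeffs" ([k1, k2, p1, p2, k3] as OpenCV has them; the pictures are not rectified), "eye" and "rotation" of the camera in the world; the wrist camera has in their place "T_tool_cam" (4x4, takes a point from camera to tool coordinates, whose origin is the TCP and whose axes are the tool frame's). Camera axes: x right, y up, looking along -z (the intrinsics and any distortion apply to the point x, -y, -z); pixel columns grow to the right and rows downward; lengths in m; the calibration is good to about 2 mm. A picture is of the moment at which its call begins: read the wrist's pose just before it. camera_info takes no time and is no camera call.
A pose or a line that the arm cannot do raises env.PlanningError and nothing moves.
- workorder.finish_job(): hands the job in, once; it reports no verdict.
Trained networks look in the newest picture that a camera, given by its name, has taken for a name from the list of things; names that differ only in an ending like _2 or _b are one class to them, and where a whole thing is asked for, a point or a joint stands for the part that bears it (a point fixed in the world has none). Each returns a list of dicts, best first, with "score" (0 to 1); they miss things now and then, are a little off and sometimes report something else, mostly with a low value. They report only what shows in the picture. A call takes as long as a camera call. They do not tell look-alikes from the thing itself.
- search_frame(camera, name): "at" ([x, y, z] in m, in world coordinates, good to about 4 mm: the middle of the surface that is visible of it).
- tip_of(camera, name): "at" ([x, y, z] in m, in world coordinates, good to about 4 mm: a listed point, or the origin of a listed thing).
The state is a dict: "t": time; "joint_positions": joint angles; "joint_velocities": joint speeds; "tau": joint torques, N m; "ee_pos": TCP position; "tcp_rot": TCP orientation; "wrist_force": force on the tool from outside, world axes, zero at the start; "moment": the same for the moment, N m; "gripper_width": finger opening in m.
Only numpy, scipy, OpenCV 4.12 (cv2) and the standard library are available. Lean on these libraries where they do the work, as an engineer would, in place of code of your own. Each camera call takes 0.05 s, during which the arm holds its last target. There are 200 camera calls.

## Task

Take the flow cell with the green grip, turn it so that its flat faces the clamp's spring pad, and lower it fully home in the clamp's nest. Then turn the red knob clockwise until the orange force tab pops out of the jaw's side, and stop there: overtightening cracks the cell. Leave the flow cell with the white grip where it stands.

Things in the scene. Friction and masses are not known exactly. Their poses are not given: they have to be found in the camera images.
- cell: Flow cell to load: dark D-shaped puck 48 mm across, 22 mm high, with a green upright grip fin. Origin at the centre of its round outline, on the underside; z up. Its flat is on the +x side, 14 mm from the origin (white line along it; that end of the fin is white on top). Fin: 12 mm wide in y, x = -20 to +14 mm, z = 22 to 48 mm. About 0.11 kg; starts standing on the bench.
- spare: A second flow cell, the same in shape, size and axes but with a white grip fin with a black end. It stands on the bench and must be left alone (not shifted by more than 15 mm).
- clamp: Screw clamp fixed to the bench, base plate 195 x 94 x 10 mm. Origin on the bench under the nest's centre; x runs from the nest to the red knob, z up. In line along x: the nest (aluminium walls up to z = 26 mm, 35 mm from its centre), the sprung black pad, the jaw block (x = 40 to 78 mm, 48 mm wide, top 40 mm) and the blue drive housing (x = 92 to 142 mm, 52 mm wide, top 42 mm).
- nest (a point): Centre of the nest's floor, 10 mm above the bench, axes as the clamp. Pocket 16 mm deep, top 5 mm chamfered: round back and sides 26 mm away, two front keys at x = +16 mm (|y| > 10 mm) with the pad between, so a cell goes in only with its flat towards +x, within about 5 degrees. A cell that is home has its origin here (play 2 mm); clamping shifts it about 2 mm to -x.
- knob_grip (a point): Grip point of the red knob, on its vertical axis, 72 mm above the bench, 117 mm from the nest along the clamp's x. The knob is a bar 50 mm long and 12 mm wide, its faces from 50 to 82 mm above the bench, on a black disc 44 mm wide. This frame turns with the knob: the bar lies along its x, z is up.
- knob (a joint): Turn of the knob, rad: 0 slack, grows clockwise seen from above, at most 4.2. It starts between 0 and 0.5, moves the jaw 4 mm per rad towards the nest and stays where it is left. Needs 0.1 to 0.17 N m. The pad meets a cell that is home at about 1.5 rad, and the tab pops out at about 2.8 rad.
- pad (a joint): How far the pad's spring is compressed, m: 0 until the pad presses on the cell, then 4 mm per rad of the knob (2.5 N per mm). The tab pops out at about 0.0048; above 0.008 (some 0.8 rad of knob beyond the pop) the cell is overtightened.
- tab (a joint): How far the orange tab (14 mm wide, 6 mm thick) stands out of the jaw's side, towards the clamp's -y, m: under 0.002 hidden in the jaw, 0.015 popped out. It springs out at once at the set force and then stays out.
- tab_tip (a point): Middle of the tab's outer end, 33 mm above the bench; at first at the jaw's side, x = about 58 mm, y = -23.5 mm in the clamp's frame.
Things that resemble listed ones, but are neither listed nor needed, are in the scene too. What is shaped like the cell but purple is not meant. What is shaped like the clamp but yellow is not meant.

How it is judged:
On the way, in this order (a step that is already met when the one before it is completed fails the run):
1. the green-gripped cell is fully home in the nest, its flat to the pad, with the tab still in (x of cell in the frame of nest between -0.005 and 0.003 m and y of cell in the frame of nest between -0.003 and 0.003 m and z of cell in the frame of nest below 0.003 m and angle between the x axis of cell and the x axis of nest, either way round below 0.2 rad and angle between cell's own z axis and vertical below 0.08 rad and value of joint tab below 0.004 m), for 0.2 s.
2. the knob has been tightened on the seated cell until the tab popped out (x of cell in the frame of nest between -0.005 and 0.003 m and y of cell in the frame of nest between -0.003 and 0.003 m and z of cell in the frame of nest below 0.003 m and angle between the x axis of cell and the x axis of nest, either way round below 0.2 rad and angle between cell's own z axis and vertical below 0.08 rad and value of joint tab above 0.011 m and value of joint pad above 0.0035 m), for 0.2 s.
At the end, for the whole second after the job is handed in: The green-gripped cell rests fully home in the nest (within 3 mm in height and sideways, -5 to +3 mm along the clamp, upright, flat to the pad within 0.2 rad), the pad's spring is compressed by more than 3.5 mm and the orange tab stands out by more than 11 mm (all of step 2 and linear speed of cell below 0.01 m/s); the robot touches nothing.
It fails at once if the clamp was overtightened (pad spring compressed by more than 8 mm) (value of joint pad above 0.008 m).
It fails at once if the white-gripped cell was shifted by more than 15 mm (distance of spare from where it was at the start of the episode above 0.015 m).
It also fails if it takes over 66 s, if anything falls off the work surface, if the arm or the gripper's body presses on something with over 40 N, if the wrist force passes 120 N, or if a joint passes its speed limit or range.

## Working session

There is one attempt and no reset: what is moved stays moved. The work goes in short steps, each a Python script; the robot and the scene stay as the last script left them, time stands still between calls to the robot, and variables do not carry over. Pictures are saved under pics/ and viewed, about 8 in all and at most 12, crops included, and the job is handed in when it is done.

```bash
mkdir -p pics; ls
cat > h.py <<'E'
import numpy as np, cv2
from station import env, effector, solver, viewer, workorder, search_frame, tip_of
def shot(cam,name=None):
    s=env.sense(); p,d=viewer.read_camera(cam)
    if name: cv2.imwrite(f'pics/{name}.png',p[:,:,::-1])
    return p,d,s
def pose(cam,s):
    c=viewer.camera_info(cam)
    if cam!='wrist': return np.array(c['rotation']),np.array(c['eye']),c
    T=np.array(c['T_tool_cam']);R=np.array(s['tcp_rot'])
    return R@T[:3,:3],R@T[:3,3]+np.array(s['ee_pos']),c
def cloud(cam,d,s):
    R,e,c=pose(cam,s);K=np.array(c['intrinsics'],float)
    v,u=np.mgrid[:480,:640]
    q=cv2.undistortPoints(np.stack([u,v],-1).reshape(-1,1,2).astype(float),K,np.array(c['dist_coeffs'],float)).reshape(480,640,2)
    P=np.stack([q[...,0]*d,-q[...,1]*d,-d],-1)
    return P@R.T+e
def proj(cam,s,X):
    R,e,c=pose(cam,s);P=(np.atleast_2d(X)-e)@R;P=P*[1,-1,-1]
    return cv2.projectPoints(P,np.zeros(3),np.zeros(3),np.array(c['intrinsics'],float),np.array(c['dist_coeffs'],float))[0].reshape(-1,2)
E
python3 - <<'E'
from h import *
s=env.sense();print(s['t'],np.round(s['tcp_rot'],2).tolist(),s['gripper_width'])
for cam in ['scene','side']:
    p,d,s=shot(cam,cam)
    print(cam,np.round(viewer.camera_info(cam)['eye'],2))
    for n in ['cell','clamp','nest','knob_grip','tab_tip']:
        for f in (search_frame,tip_of):
            try: print(n,f.__name__,[(round(r['score'],2),np.round(r['at'],3).tolist(),proj(cam,s,r['at'])[0].astype(int).tolist()) for r in f(cam,n)])
            except Exception as e: print(n,f.__name__,e)
a=cv2.imread('pics/scene.png');b=cv2.imread('pics/side.png')
E
```

```text
pics
0.0 [[-0.95, -0.0, 0.32], [-0.32, 0.0, -0.95], [0.0, -1.0, -0.0]] 0.09196453852204906
scene [0.95 0.34 1.02]
cell call [(0.91, [0.488, -0.272, 0.024], [242, 177]), (0.55, [0.466, -0.361, 0.026], [222, 153])]
cell call [(0.61, [0.461, -0.369, 0.002], [222, 156])]
clamp call [(0.78, [0.587, 0.359, 0.013], [440, 375]), (0.57, [0.545, 0.116, 0.015], [355, 289])]
clamp call [(0.7, [0.612, 0.313, -0.0], [413, 372])]
nest call [(0.91, [0.539, 0.116, 0.015], [357, 287]), (0.76, [0.592, 0.362, 0.016], [440, 377])]
nest call [(0.69, [0.546, 0.055, 0.011], [333, 274])]
knob_grip call [(0.64, [0.558, 0.418, 0.062], [480, 375])]
knob_grip call [(0.95, [0.553, 0.416, 0.071], [482, 371]), (0.7, [0.515, 0.171, 0.074], [388, 282])]
tab_tip call []
tab_tip call [(0.34, [0.547, 0.059, 0.01], [334, 275])]
side [ 0.41 -0.85  0.69]
cell call [(0.77, [0.457, -0.375, 0.02], [297, 409]), (0.63, [0.484, -0.289, 0.014], [305, 364])]
cell call [(0.73, [0.46, -0.364, -0.0], [298, 411])]
clamp call [(0.8, [0.574, 0.351, 0.02], [300, 171]), (0.74, [0.526, 0.09, 0.02], [296, 229]), (0.54, [0.487, -0.29, 0.016], [307, 364])]
clamp call [(0.73, [0.55, 0.056, 0.003], [310, 243]), (0.66, [0.613, 0.317, 0.0], [317, 183])]
nest call [(0.94, [0.528, 0.095, 0.022], [297, 227]), (0.78, [0.573, 0.351, 0.023], [300, 170])]
nest call [(0.88, [0.611, 0.319, 0.009], [316, 179]), (0.67, [0.551, 0.056, 0.001], [310, 244]), (0.59, [0.553, 0.056, 0.01], [311, 240])]
knob_grip call [(0.52, [0.508, 0.154, 0.051], [284, 203])]
knob_grip call [(0.62, [0.515, 0.166, 0.07], [286, 193]), (0.62, [0.551, 0.415, 0.072], [287, 144])]
tab_tip call []
tab_tip call []
```

View pics/scene.png

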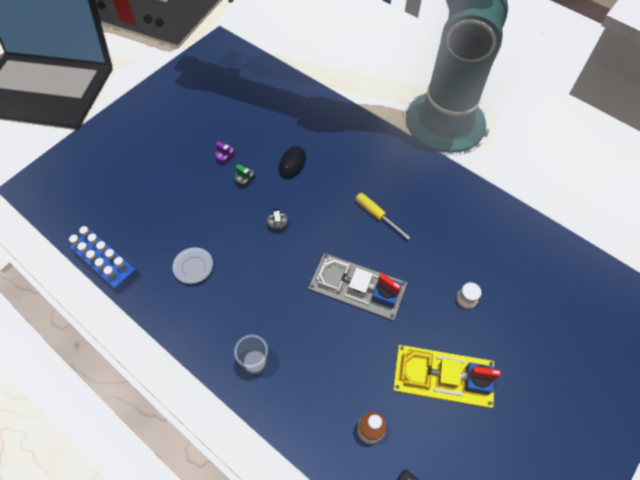

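View pics/side.png

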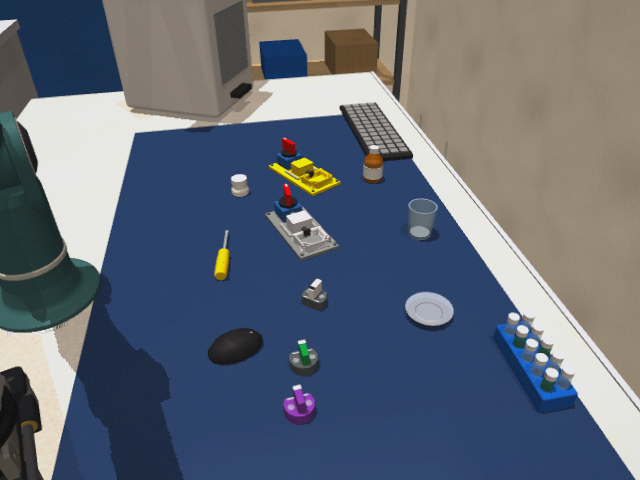

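Scene view: the green-grip cell is at (242,175). It could be confused with the purple one at (223,152) and the white-grip spare at (277,220). The clamp I want is the silver one at (357,287); the yellow one at (445,376) is not meant. The side view agrees, with green at (304,357). Next I move the wrist camera over the green cell.

Run:
```python
from h import *
T=np.array(viewer.camera_info('wrist')['T_tool_cam']);print(np.round(T,3).tolist(),np.array(viewer.camera_info('wrist')['intrinsics'])[0,0])
R=np.array(env.sense()['tcp_rot'])
# point optical axis at cell at TCP height .2
tgt=np.array([.486,-.28,.03]); c=R@T[:3,3]; a=-(R@T[:3,:3])[:,2]
z=.2; L=(z+c[2]-tgt[2])/-a[2]; p=tgt-a*L-c; p[2]=z
print(p,a)
env.reach(p,R)
p_,d,s=shot('wrist','w1'); W=cloud('wrist',d,s)
np.savez('w1.npz',p=p_,W=W)
hsv=cv2.cvtColor(p_,cv2.COLOR_RGB2HSV)
g=(hsv[...,0]>45)&(hsv[...,0]<80)&(hsv[...,1]>120)&(W[...,2]>.04)&(W[...,2]<.056)
X=W[g];print(s['t'],g.sum(),np.median(X,0),np.ptp(X,axis=0),np.argwhere(g).mean(0))
(c,wh,an)=cv2.minAreaRect((X[:,:2]*1000).astype(np.float32));print(c,wh,an)
print([(r['score'],np.round(r['at'],3)) for r in tip_of('wrist','cell')])
```

```text
[[0.001, -0.963, -0.269, -0.076], [0.001, 0.269, -0.963, -0.17], [1.0, 0.001, 0.001, -0.001], [0.0, 0.0, 0.0, 1.0]] 354.48375404068605
[ 0.50448181 -0.27498476  0.2       ] [-0.25568012 -0.08454861 -0.96305722]
2.7583 293 [ 0.48379037 -0.28243641  0.04791885] [0.01136543 0.02335338 0.01036659] [243.02730375 316.61774744]
(482.6349792480469, -282.41119384765625) (10.644095420837402, 23.068317413330078) 2.9759669303894043
[(0.91, array([ 0.457, -0.362,  0.004])), (0.58, array([ 0.481, -0.273,  0.001]))]
```

View pics/w1.png

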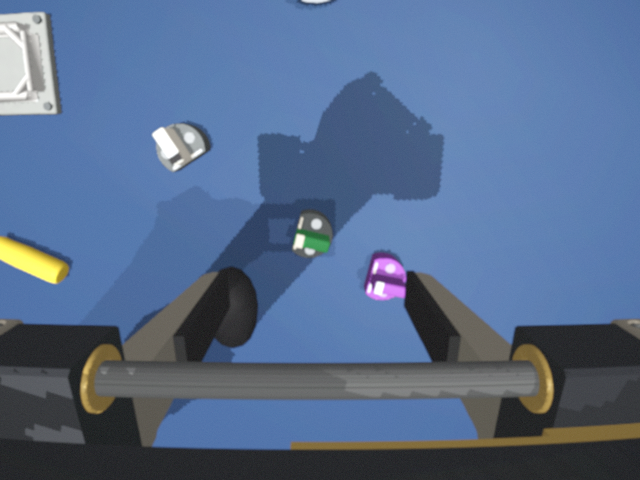

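```bash
cat >> h.py <<'E'
def fin(p,W,near,zlo=.036,zhi=.06,r=.035):
    """centre xy of the fin top, direction (to white end)"""
    hsv=cv2.cvtColor(p,cv2.COLOR_RGB2HSV)
    top=(W[...,2]>zlo)&(W[...,2]<zhi)&(np.linalg.norm(W[...,:2]-near,axis=-1)<r)
    g=top&(hsv[...,0]>45)&(hsv[...,0]<85)&(hsv[...,1]>110)
    w=top&(hsv[...,1]<70)&(hsv[...,2]>130)
    P=W[g|w][:,:2]; c,wh,an=cv2.minAreaRect((P*1000).astype(np.float32))
    m=P.mean(0);ev,E=np.linalg.eigh(np.cov(P.T));d=E[:,1]
    if (W[w][:,:2].mean(0)-W[g][:,:2].mean(0))@d<0:d=-d
    q=(P-m)@d; l=(P-m)@np.array([-d[1],d[0]])
    lo,hi=np.percentile(q,[1,99]);a,b=np.percentile(l,[2,98])
    ctr=m+d*(lo+hi)/2+np.array([-d[1],d[0]])*(a+b)/2
    return ctr,d,(g.sum(),w.sum(),hi-lo,b-a,np.median(W[g|w][:,2]))
E
python3 - <<'E'
from h import *
z=np.load('w1.npz');p,W=z['p'],z['W']
c,d,i=fin(p,W,np.array([.483,-.278]),zlo=.042,zhi=.054);print('fin',c,d,np.degrees(np.arctan2(d[1],d[0])),i,'origin',c+.003*d)
n=np.array([-d[1],d[0]])
u=W[...,:2]-c; a=u@d;b=u@n
for sgn in(1,-1):
    m=(abs(a)<.016)&(b*sgn>.035)&(b*sgn<.075)&(W[...,2]>.012)&(W[...,2]<.1)
    print(sgn,m.sum(),W[m].max(0) if m.any() else '',(b[m]*sgn).min() if m.any() else '')
cv2.imwrite('pics/w1c.png',cv2.resize(p[170:350,200:440,::-1],None,fx=3,fy=3,interpolation=cv2.INTER_CUBIC))
E
```

```text
fin [ 0.48165443 -0.27769866] [-0.10048971  0.9949381 ] 95.76737101373054 (np.int64(285), np.int64(150), np.float64(0.03257135082180157), np.float64(0.011471129796556838), np.float64(0.04814652165653188)) origin [ 0.48135296 -0.27471385]
1 0  
-1 0
```

View pics/w1c.png

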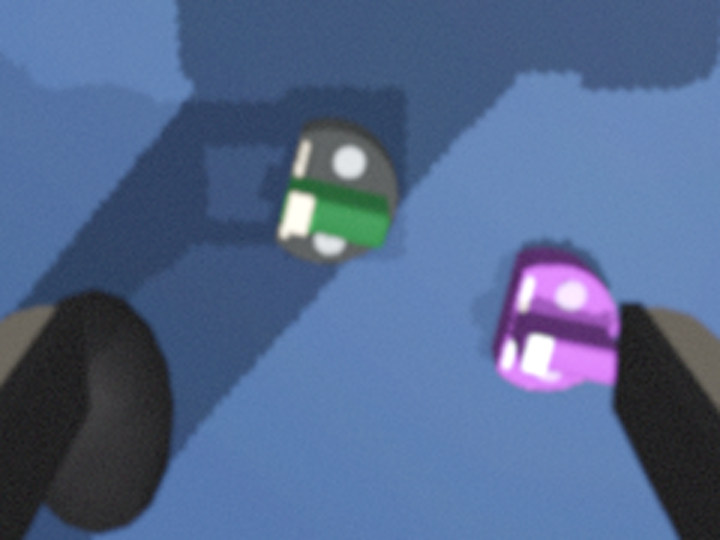

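The crop shows the green-grip cell with its white (flat) end at image left and the purple one off to the right, so the choice stands. The fin measures 32.6 x 11.5 mm with its top at 48 mm, as described. Now the grasp.

```bash
cat >> h.py <<'E'
def Rz(ang):  # tool down, jaw axis z at world angle ang
    z=np.array([np.cos(ang),np.sin(ang),0]);y=np.array([0,0,-1.]);return np.stack([np.cross(y,z),y,z],1)
E
python3 - <<'E'
from h import *
np.set_printoptions(precision=2,suppress=True)
f=np.radians(95.8)
for k in(1,-1):
    for nm,p,a in[('cell',[.4817,-.2777,.027],f),('nest',[.549,.053,.05],np.radians(106))]:
        q=solver.inverse_kinematics(np.array(p),Rz(a+k*np.pi/2));print(k,nm,q)
for a in range(0,360,30):
    q=solver.inverse_kinematics(np.array([.515,.168,.055]),Rz(np.radians(a)));print(a,q)
E
```

```text
1 cell [ 0.34  0.58  0.16  1.96 -0.15  0.61 -2.45]
1 nest [-0.82  0.7   0.88  2.   -0.76  0.81 -2.35]
-1 cell [ 0.76  0.61 -0.37  1.93  0.35  0.66  0.26]
-1 nest [ 0.22  0.59 -0.48  1.93  0.4   0.71 -0.22]
0 [ 0.05  0.58 -0.54  1.95  0.44  0.72 -0.76]
30 [ 0.11  0.61 -0.62  1.95  0.51  0.74 -0.29]
60 [ 0.15  0.63 -0.68  1.95  0.56  0.76  0.19]
90 [ 0.19  0.65 -0.73  1.94  0.61  0.78  0.68]
120 [ 0.52  1.06 -1.33  1.93  1.15  1.2   0.83]
150 [ 0.52  1.06 -1.33  1.93  1.15  1.2   1.35]
180 [-1.18  0.82  1.11  2.03 -0.95  0.94 -2.68]
210 [-1.04  0.68  0.88  2.02 -0.74  0.8  -2.33]
240 [-0.24  0.52 -0.17  1.97  0.14  0.66 -2.59]
270 [-0.15  0.53 -0.29  1.96  0.23  0.68 -2.15]
300 [-0.07  0.55 -0.38  1.96  0.31  0.69 -1.69]
330 [-0.01  0.57 -0.46  1.96  0.38  0.71 -1.23]
```

Run:
```python
from h import *
R=Rz(np.radians(95.8-90)); c=np.array([.4817,-.2777])
env.reach(np.array([*c,.11]),R)
env.movel(np.array([*c,.027]),rate=.12)
effector.grasp(25)
s=env.sense();print(s['t'],s['gripper_width'],s['wrist_force'])
env.movel(np.array([*c,.12]),rate=.2)
s=env.sense();print(s['t'],s['gripper_width'],s['wrist_force'],s['ee_pos'])
R2=Rz(np.radians(16))
env.reach(np.array([.553,.03,.2]),R2)
p,d,s=shot('wrist','w2');W=cloud('wrist',d,s);np.savez('w2.npz',p=p,W=W)
print(s['t'],s['gripper_width'])
for n in['nest','knob_grip','clamp','tab_tip']:
    print(n,[(round(r['score'],2),np.round(r['at'],4).tolist(),proj('wrist',s,r['at'])[0].astype(int).tolist()) for r in tip_of('wrist',n)])
```

```text
6.0 0.011877769807300462 [ 1.44900139 -1.06791371 -0.92253447]
6.6167 0.012095146972050315 [-0.07841295  1.01762979 -2.63533245] [ 0.48095694 -0.27762855  0.11933935]
7.85 0.011790953211826804
nest [(0.9, [0.5528, 0.0552, 0.0123], [324, 189]), (0.41, [0.522, -0.1301, 0.0011], [254, 332])]
knob_grip [(0.84, [0.5188, 0.1681, 0.0723], [323, 47])]
clamp [(0.89, [0.5497, 0.0564, 0.0023], [321, 185]), (0.5, [0.5231, 0.1687, 0.0714], [329, 48])]
tab_tip []
```

View pics/w2.png

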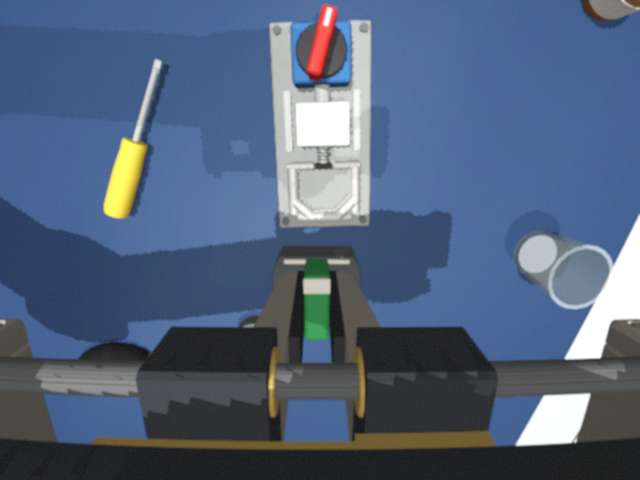

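Run:
```python
from h import *
z=np.load('w2.npz');p,W=z['p'],z['W']
hsv=cv2.cvtColor(p,cv2.COLOR_RGB2HSV)
v,u=np.mgrid[:480,:640]
roi=(u>250)&(u<385)&(v<235)
def rect(m,nm):
    X=W[m];c,wh,an=cv2.minAreaRect((X[:,:2]*1000).astype(np.float32));print(nm,m.sum(),np.round(c,1),np.round(wh,1),round(an,2),'z',np.median(X[:,2]))
    return np.array(c)/1000
sat=hsv[...,1]
pl=roi&(sat<80)&(hsv[...,2]>70)&(W[...,2]>.005)&(W[...,2]<.016); rect(pl,'plate')
rect(roi&(W[...,2]>.005)&(W[...,2]<.045)&((sat<80)|(v<90)),'all')
rect(roi&(v>90)&(v<155)&(W[...,2]>.036)&(W[...,2]<.046)&(sat<80)&(u>290)&(u<355),'jaw')
rect(roi&(v<100)&(W[...,2]>.036)&(W[...,2]<.046)&(hsv[...,0]>95)&(sat>150),'housing')
red=roi&((hsv[...,0]<8)|(hsv[...,0]>172))&(sat>150)&(W[...,2]>.074)&(W[...,2]<.09)
rect(red|(roi&(W[...,2]>.076)&(W[...,2]<.09)),'knob')
nw=roi&(v>150)&(W[...,2]>.0215)&(W[...,2]<.032)&(sat<80); rect(nw,'nestwall')
h=np.array([[.5528,.0552]]);k=np.array([.5188,.1681]);a=k-h[0];print(np.linalg.norm(a),np.degrees(np.arctan2(a[1],a[0])))
s=env.sense();print(s['ee_pos'],np.degrees(np.arctan2(s['tcp_rot'][1][2],s['tcp_rot'][0][2])))
t=np.array(s['ee_pos'])
c,d,i=fin(p,W,t[:2],zlo=.205,zhi=.235,r=.05);print('fin',c,np.degrees(np.arctan2(d[1],d[0])),i,c-t[:2])
# finer fin/puck line heights
white=(v>255)&(v<268)&(u>278)&(u<355)&(sat<70)&(hsv[...,2]>130);X=W[white];print('line',white.sum(),X.mean(0),X.std(0))
for r in(290,310,330):print(W[r,316])
```

```text
plate 10725 [534.8 110.4] [ 94.6 196.5] 17.48 z 0.01025770745182264
all 17299 [534.8 110.4] [ 94.6 196.5] 17.48 z 0.01110569083101326
jaw 2343 [533.6 114.3] [48.  37.7] 17.4 z 0.04002878284905731
housing 1047 [516.2 170.8] [49.  49.4] 17.25 z 0.04192794412595274
knob 1162 [516.1 170.8] [12.3 50.4] 0.6 z 0.08177628594015657
nestwall 2178 [550.8  58.3] [69.8 69.1] 17.51 z 0.025717468406787958
0.11790848145913845 106.7597515334879
[0.552954   0.02869351 0.19967249] 15.876428551701673
fin [0.55271685 0.02834592] 105.6321576008052 (np.int64(1449), np.int64(460), np.float64(0.03263230395965675), np.float64(0.01173538520158989), np.float64(0.22006993264330674)) [-0.00023714 -0.00034759]
line 252 [0.548938   0.04153403 0.19459553] [0.0114123  0.00334788 0.00077118]
[0.54992825 0.03748713 0.22130969]
[0.55281194 0.02727436 0.2202125 ]
[0.55568809 0.0170984  0.22009715]
```

The picture shows the cell gripped at (316,300) with its flat towards the knob, and the clamp's nest at (325,190), jaw at (323,125) and knob at (322,50). Every size matches: plate 94.6 x 196.5 mm, jaw 48 x 37.7 mm, knob top at 81.8 mm. Lowering it in with force watch.

Run:
```python
from h import *
np.set_printoptions(precision=4,suppress=True)
dr=np.array([np.cos(np.radians(107.45)),np.sin(np.radians(107.45))]);nest=np.array([.5511,.0587])
c=nest-.0027*dr; R=Rz(np.radians(17.6))
env.reach(np.array([*c,.085]),R)
env.movel(np.array([*c,.058]),R,rate=.1)
s0=env.sense();f0=np.array(s0['wrist_force']);print(s0['t'],s0['ee_pos'],c,f0)
for z in np.arange(.055,.0364,-.003):
    env.movel(np.array([*c,max(z,.0375)]),R,rate=.05)
    s=env.sense();f=np.array(s['wrist_force'])-f0
    print(round(s['t'],2),round(z,4),np.array(s['ee_pos']),f,np.array(s['moment']))
    if f[2]>12: print('contact');break
shot('wrist','w3')
```

```text
9.0583 [0.5524 0.0558 0.0587] [0.5519 0.0561] [ 0.1697  0.1975 -1.3359]
9.31 0.055 [0.5522 0.0561 0.0554] [-0.9173 -0.2793  0.5323] [-0.0598 -0.0855  0.0148]
9.56 0.052 [0.5518 0.0561 0.0519] [-0.7991 -0.2091  0.539 ] [ 0.0039 -0.1609  0.0007]
9.81 0.049 [0.5517 0.0561 0.0488] [-0.8081  0.1879 -0.0251] [-0.006  -0.0563  0.0239]
10.06 0.046 [0.5517 0.0561 0.0458] [-0.2614 -0.5484 -0.2335] [-0.     -0.0784 -0.0218]
10.31 0.043 [0.5517 0.0561 0.0428] [ 0.3459 -0.6967 -0.1364] [-0.0228 -0.1058 -0.0586]
10.56 0.04 [0.5517 0.0561 0.0398] [-0.1928  0.4569  0.4005] [-0.0651 -0.1593 -0.0317]
10.81 0.037 [0.5518 0.0561 0.0373] [ 0.1901 -0.6429 -1.1189] [-0.0038 -0.1019  0.0071]
```

No contact forces on the way down, and the TCP stopped at the predicted seated height. Release, check the seat, and move over the knob using the last joint alone for the turn.

Run:
```python
from h import *
np.set_printoptions(precision=4,suppress=True)
dr=np.array([np.cos(np.radians(107.45)),np.sin(np.radians(107.45))]);nest=np.array([.5511,.0587])
n=np.array([-dr[1],dr[0]])
effector.release()
c=nest-.0027*dr
env.movel(np.array([*c,.12]),rate=.2)
env.reach(np.array([.5532,.03,.2]),Rz(np.radians(17.6)))
p,d,s=shot('wrist','w3');W=cloud('wrist',d,s)
cc,dd,i=fin(p,W,nest,zlo=.048,zhi=.068);o=cc+.003*dd-nest
print(s['t'],'cell in nest',o@dr,o@n,np.degrees(np.arctan2(dd[1],dd[0])),i)
cv2.imwrite('pics/w3c.png',cv2.resize(p[:260,220:420,::-1],None,fx=2.3,fy=2.3,interpolation=cv2.INTER_CUBIC))
k=np.array([.5161,.1706])
q=solver.inverse_kinematics(np.array([*k,.12]),Rz(np.radians(90)));print(q)
q=np.array(q);q[6]+=np.radians(90.6);print(q)
env.goto_joints(q)
s=env.sense();print(s['t'],np.array(s['ee_pos']),np.array(s['tcp_rot']))
q=solver.inverse_kinematics(np.array([*k,.055]),Rz(np.radians(180.6)));print(q)
```

```text
13.0917 cell in nest 0.00032960376148916495 -1.8557456527006633e-05 108.24010134285537 (np.int64(313), np.int64(157), np.float64(0.03292320179822805), np.float64(0.01139312259758094), np.float64(0.05822308314656849))
[ 0.2541  0.5673 -0.8208  1.9029  0.5256  0.9005  0.7433]
[ 0.2541  0.5673 -0.8208  1.9029  0.5256  0.9005  2.3246]
15.1667 [0.516  0.1705 0.1198] [[-0.0099 -0.0004 -1.    ]
 [ 1.     -0.0001 -0.0099]
 [-0.0001 -1.      0.0004]]
[ 0.1931  0.6553 -0.744   1.9379  0.6191  0.7911  2.2504]
```

View pics/w3c.png

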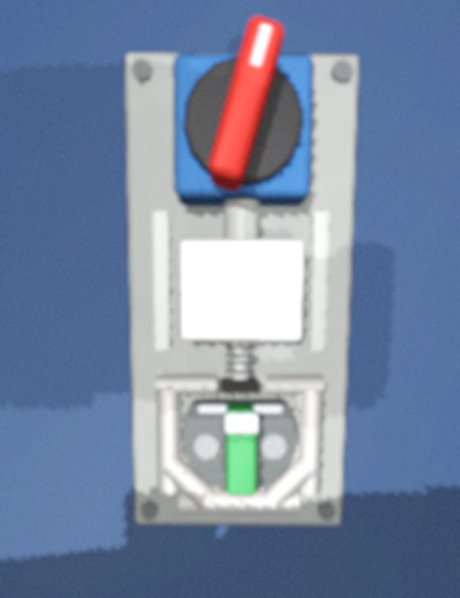

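The crop shows the green-grip cell seated with its flat (white end) towards the pad. The fin top is at 58.2 mm, as it should be for a cell that is home, and the cell is 0.3 mm off nest centre. Now the knob.

```bash
cat >> h.py <<'E'
DR=np.array([np.cos(np.radians(107.45)),np.sin(np.radians(107.45))]);NEST=np.array([.5511,.0587]);N=np.array([-DR[1],DR[0]])
def tab(cam,save=None):
    p,d,s=shot(cam);hsv=cv2.cvtColor(p,cv2.COLOR_RGB2HSV)
    X=np.array([*(NEST+.048*DR-.031*N),.033]);u,v=proj(cam,s,X)[0].astype(int)
    sl=np.s_[max(v-22,0):v+22,max(u-22,0):u+22]
    h=hsv[sl];m=(h[...,0]>7)&(h[...,0]<24)&(h[...,1]>140)&(h[...,2]>100)
    if save: cv2.imwrite(f'pics/{save}.png',cv2.resize(p[max(v-60,0):v+60,max(u-80,0):u+80,::-1],None,fx=5,fy=5))
    return int(m.sum()),(u,v)
E
python3 - <<'E'
from h import *
np.set_printoptions(precision=4,suppress=True)
k=np.array([.5161,.1706])
env.movel(np.array([*k,.055]),Rz(np.radians(180.6)),rate=.12)
effector.grasp(35)
s=env.sense();print(s['t'],s['gripper_width'],np.array(s['ee_pos']),np.array(s['wrist_force']))
print(tab('scene'),tab('side'))
q=np.array(s['joint_positions']);q0=q[6];np.save('q0.npy',q)
for a in [.7,1.4,1.9]:
    g=q.copy();g[6]=q0-a;env.goto_joints(g);s=env.sense()
    print(s['t'],a,q0-s['joint_positions'][6],np.array(s['moment']),np.array(s['wrist_force']),s['gripper_width'],s['ee_pos'])
print(tab('scene','t_scene'),tab('side','t_side'))
a=cv2.imread('pics/t_scene.png');b=cv2.imread('pics/t_side.png');cv2.imwrite('pics/t1.png',cv2.resize(np.vstack([a,b]),(400,600)))
E
```

```text
17.0417 0.011632218927140723 [0.5162 0.1706 0.055 ] [ 0.848   0.3815 -0.8462]
(0, (np.int64(349), np.int64(292))) (0, (np.int64(312), np.int64(216)))
17.85 0.7 0.6983510812894003 [ 0.0237 -0.5722 -0.1119] [ 1.3594  0.4745 -0.9482] 0.011956298520078642 [0.5165 0.1705 0.055 ]
18.5583 1.4 1.3976652128205274 [-0.2137 -0.9755 -0.0561] [ 3.8461 -0.3294 -2.5372] 0.011434180945442705 [0.5167 0.1702 0.055 ]
19.1083 1.9 1.8964368484162186 [-0.619  -1.1461 -0.0566] [ 4.0291 -2.8587 -3.6624] 0.011748833166082039 [0.5167 0.1699 0.055 ]
(0, (np.int64(349), np.int64(292))) (0, (np.int64(312), np.int64(216)))
```

View pics/t1.png

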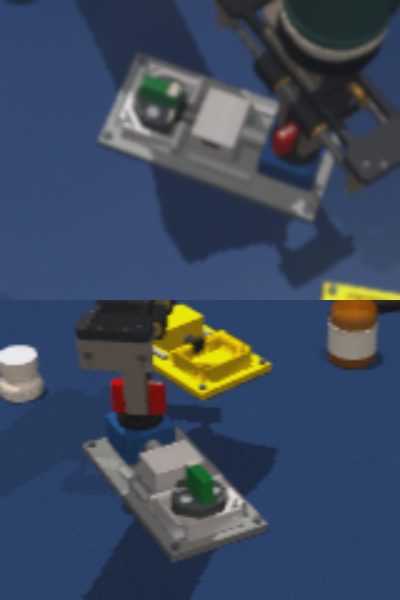

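The scene crop shows the jaw's tab side unobstructed with no tab out, and the knob is turning with the gripper. Continuing in small steps, checking for orange each time.

```bash
sed -i 's/h\[...,2\]>100)/h[...,2]>55)/' h.py
python3 - <<'E'
from h import *
np.set_printoptions(precision=4,suppress=True)
q=np.load('q0.npy');q0=q[6]
print(tab('scene'),tab('side'))
for a in np.arange(2.0,2.76,.08):
    g=q.copy();g[6]=q0-a;env.goto_joints(g);env.pause(.1);s=env.sense()
    t=tab('scene')[0],tab('side')[0]
    print(round(s['t'],2),round(a,2),q0-s['joint_positions'][6],s['moment'][2],t)
    if max(t)>8: break
tab('scene','u_scene');tab('side','u_side')
a=cv2.imread('pics/u_scene.png');b=cv2.imread('pics/u_side.png');cv2.imwrite('pics/t2.png',cv2.resize(np.vstack([a,b]),(400,600)))
E
```

```text
(0, (np.int64(349), np.int64(292))) (1, (np.int64(312), np.int64(216)))
19.66 2.0 1.996396572040406 -0.06947775310581318 (0, 1)
20.11 2.08 2.076362088543303 -0.03974569141291355 (0, 0)
20.56 2.16 2.156375997143176 -0.06826976074258143 (0, 1)
21.01 2.24 2.236343612775102 -0.10455392029045357 (0, 1)
21.46 2.32 2.3163618115329143 -0.06109766462426503 (0, 2)
21.91 2.4 2.396340322620555 -0.08453711300909847 (0, 2)
22.36 2.48 2.4763612752321413 -0.029746515183336205 (0, 1)
22.81 2.56 2.5563863016263375 -0.08359278808402175 (2, 1)
23.26 2.64 2.6363266452190093 -0.05017149535640897 (46, 27)
```

View pics/t2.png

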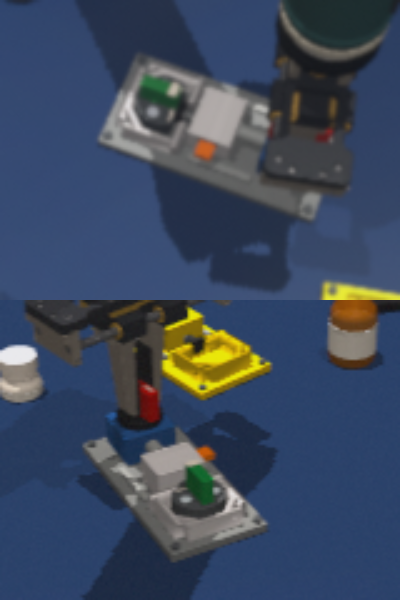

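The tab is out: the orange shows in both the scene crop at (205,148) and the side crop at (207,453). I stop turning, release, retreat and check the cell.

Run:
```python
from h import *
effector.release()
s=env.sense();e=np.array(s['ee_pos']);env.movel(e+[0,0,.1],rate=.15)
env.reach(np.array([.5532,.03,.2]),Rz(np.radians(17.6)))
p,d,s=shot('wrist','w4');W=cloud('wrist',d,s)
cc,dd,i=fin(p,W,NEST,zlo=.048,zhi=.068);o=cc+.003*dd-NEST
print(s['t'],'cell in nest',o@DR,o@N,np.degrees(np.arctan2(dd[1],dd[0])),i)
print(tab('scene'),tab('side'))
cv2.imwrite('pics/w4c.png',cv2.resize(p[:260,220:420,::-1],None,fx=2.3,fy=2.3,interpolation=cv2.INTER_CUBIC))
```

```text
26.1667 cell in nest -0.0017364000738533162 0.0001976057512969067 107.29800189676904 (np.int64(304), np.int64(174), np.float64(0.0334028012265841), np.float64(0.011332803956944911), np.float64(0.058157170580509704))
(46, (np.int64(349), np.int64(292))) (26, (np.int64(312), np.int64(216)))
```

View pics/w4c.png

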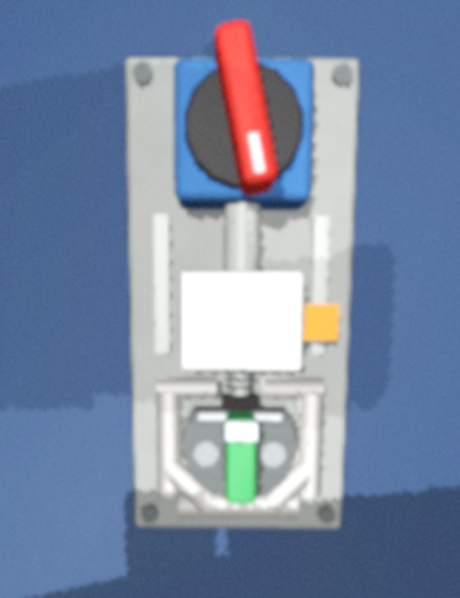

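The close view shows the tab fully out at (320,322), the pad pressing on the cell's flat, and the robot clear of everything. Handing in.

```bash
python3 -c "
from h import *
workorder.finish_job()"
```

```text
the job is handed in; nothing more can be done
```

The green-gripped cell is home in the silver clamp's nest with its flat to the pad, and the clamp is tightened to the point where the orange tab popped out. I handed the job in at about 26 s of robot time.

- **Seating:** the cell went in with no noticeable contact force. Before clamping, its fin top measured 58.2 mm, as expected for a cell that is home, and it sat 0.3 mm off the nest's centre.
- **Tightening:** I turned the knob 2.64 rad clockwise from where it started (about 2.9 rad on its scale) and stopped at the 0.08 rad step where the tab appeared. That is well short of the overtightening limit.
- **Last checks:** after letting go, the cell measured -1.7 mm along the clamp and 0.2 mm sideways, with its flat square to the pad within 0.2°. The tab was out in all three cameras and the gripper was clear.
- **Not checked:** I did not measure the white-gripped cell again at the end, but the arm never worked near it. I read the pad's compression only through the knob angle and the tab.
- **Disagreements:** the networks ranked the purple cell and the yellow clamp above the right ones in some views; I chose by colour in the pictures. One rough reading of the white line on the held cell came out about 3 mm off. I set it aside in favour of the fin measurement, and the seating bore that out.

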